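# Tilt out the bin and scoop out the nuts

## Task

Swing the tilt bin in the grey rack forward until it rests fully open with both nuts still in it, then scoop the two nuts out over its lip into the shallow tray that stands below. Leave the bin open, and leave the tray and the things round about standing where they are.

Things in the scene. Friction and masses are not known exactly. Their poses are not given: they have to be found in the camera images.
- rack: fixed grey sheet-metal rack, 150 deep, 146 wide, 196 high, holding one tilt bin. Origin on the bench straight below the bin's hinge line, mid-width; x points from the open front into the rack, y left, z up. Cheeks 70 high from x = -12 to 62, full height behind. Roof shelf x = 59 to 131, underside z = 180; a tape roll (19 high) and a pulley (26 high) are fixed on it
- tilt_bin (a joint): angle of the steel tilt bin: 0 shut, 0.9 rad fully open at its stop; grows as the mouth swings towards the robot (rack -x) and down, about the rack's y through bin_hinge. 0.4 kg, light friction; about 2 N at the lip moves it; let go early it falls shut, fully open it stays. Then the front sheet is a chute rising 8 degrees to the robot, the floor slopes at 52 degrees
- bin_hinge (a point): middle of the hinge line, 55 above the bench, where the planes of the bin's floor and front sheet meet; this corner is bevelled, 20 off each. Shut, the flat floor runs level to 100 behind here (rack +x), to a rear wall 30 high. Inner width 130, 3 mm sheet; side walls stand 30 off floor and front sheet. Open, the raised rear overhangs: lean the tool back to the robot to get behind the nuts
- bin_lip (a point): middle of the top edge of the bin's front sheet (inner face); moves with the bin. The sheet is 85 long from the hinge line; shut, it rises at 60 degrees leaning to the robot, lip 42.5 in front of and 73.6 above the hinge. An 8 mm round bead runs along it outside. The mouth, between lip and roof shelf, is open from above. Open, the lip is about 67 above the bench
- tray: loose shallow aluminium tray, 130 (x) by 170 (y) by 30 high, 3 mm walls, 0.5 kg, open on top; origin at the centre of its underside. It stands in front of the rack, turned with it; the lip of the open bin overhangs its rear part by some 30 mm
- nut_1: steel hexagon nut, 19 across flats, 22 over corners, 10 high, 16 g; starts lying flat on the shut bin's floor, left half; origin at the centre of its underside, z along its bore. May slide or tip when the bin swings
- nut_2: the same kind of nut, starts in the right half
- bolt: bystander: bolt standing on its head, 58 high
- sanding_block: bystander: cork sanding block 56 x 92 x 27
- drilled_block: bystander: aluminium block 36 x 50 x 26 with bores

How it is judged:
By the outcome, as a careful person would: the job done as asked, in the order asked, and still so for the second after the job is handed in, with the robot touching nothing.
It also fails if it takes over 64 s, if anything falls off the work surface, if the arm or the gripper's body presses on something with over 40 N, if the wrist force passes 120 N, or if a joint passes its speed limit or range.

## Robot

A 7-joint arm with a two-finger parallel gripper is mounted at the origin on a cart in front of the work surface, level with it; the furniture and walls round the work are solid. World frame = base frame: x ahead of the robot, y to its left, z up, the work surface at z = 0. Lengths are in m, angles in rad, forces in N, time in s.
With the tool pointing down it reaches from about 0.35 to 0.9 m from the base axis. Payload 19.9 kg.
Tool frame: the origin (TCP) lies between the finger pads; the fingertips stand 19 mm ahead of it and the grasp point (between the pads) is the TCP; z points along the fingers, y is the direction in which the jaws open and shut (so a half turn about z gives the same grasp; the last joint's range is limited). The gripper opens to 94 mm and grips with 3 to 60 N. Pads are 16 mm wide; open, the fingers measure 119 mm over their backs; the gripper's body (75 mm by 177 mm) begins 78 mm behind the grasp point.
Start: joints at [-1.228, 0.417, -0.01, 1.614, 0.005, 1.111, -0.053], TCP at [0.234, 0.58, 0.224] pointing down, gripper open.
Joint ranges: [-2.81, 2.81], [-0.39, 2.02], [-1.27, 1.25], [0.06, 2.57], [-1.19, 4.33], [0.19, 2], [-2.82, 2.82]. Speed limits (rad/s): [1.89, 1.89, 2.39, 2.39, 3.01, 3.01, 3.01].

## Interface

Orientations are given as a 3x3 rotation matrix whose columns are the frame's x, y, z axes.
In Python, from rig import robot gives the robot as it stands. Calls block until the motion is done:
- robot.move_ptp(position, orientation): joint-space move of the TCP to a pose.
- robot.move_linear(position, velocity=0.15, frame=None, threshold=None): straight line of the TCP; frame=None keeps the orientation; velocity is the mean speed in m/s. With threshold (N) it stops when the force on the tool has changed by that much, and returns True; else False.
- robot.goto_joints(angles): joint-space move.
- robot.gripper_to(opening): finger opening in m; the grip force is fixed at half the most; returns when the fingers have stopped.
- robot.pause(seconds).
- robot.ik(position, orientation): joint angles nearest the present ones, or None.
- robot.get_state(): the state.
- robot.grab_frame(name): name is "scene" or "top" or "wrist"; returns the picture (420x560x3 uint8, red, green, blue); there is no depth.
- robot.camera_info(name): a dict with "fx", "fy", "cx", "cy" (pixels), "dist" ([k1, k2, p1, p2, k3] as OpenCV has them; the pictures are not rectified), "rvec" (rotation vector, rad) and "tvec" (3), from world to camera coordinates, as OpenCV has them. Camera axes: x right, y down, z forward; pixel columns grow to the right and rows downward; lengths in m; the calibration is good to about 2 mm. A picture is of the moment at which its call begins: read the wrist's pose just before it. camera_info takes no time and is no camera call; for the wrist camera it gives the pose at the moment of the call.
A pose or a line that the arm cannot do raises robot.PlanningError and nothing moves.
- robot.sign_off(): hands the job in, once; it reports no verdict.
The state is a dict: "time": time; "qpos": joint angles; "joint_vel": joint speeds; "effort": joint torques, N m; "ee_pos": TCP position; "tool_rot": TCP orientation; "force": force on the tool from outside, world axes, zero at the start; "moment": the same for the moment, N m; "opening": finger opening in m.
Only numpy, scipy, OpenCV 4.12 (cv2) and the standard library are available. Lean on these libraries where they do the work, as an engineer would, in place of code of your own. Each camera call takes 0.05 s, during which the arm holds its last target.

## Working session

There is one attempt and no reset: what is moved stays moved. The work goes in short steps, each a Python script; the robot and the scene stay as the last script left them, time stands still between calls to the robot, and variables do not carry over. Pictures are saved under pics/ and viewed, and the job is handed in when it is done.

```bash
ls; mkdir -p pics; python3 - <<'E'
from rig import robot
import cv2
for n in ("scene","top","wrist"):
    c=robot.camera_info(n); print(n,c)
    cv2.imwrite(f"pics/{n}0.png",robot.grab_frame(n)[:,:,::-1])
s=robot.get_state(); print(s)
E
```

```text
pics
scene {'fx': 465.16125993800034, 'fy': 465.16125993800034, 'cx': 282.6691018826223, 'cy': 211.46520555890862, 'dist': array([-0.02462742,  0.        ,  0.        ,  0.        ,  0.        ]), 'rvec': array([ 2.05611643, -0.73873308,  0.40997334]), 'tvec': array([-0.44601747,  0.29314675,  0.75989338])}
top {'fx': 545.0012168924361, 'fy': 545.0012168924361, 'cx': 280.07348818614423, 'cy': 208.93785767218478, 'dist': array([0.06123009, 0.        , 0.        , 0.        , 0.        ]), 'rvec': array([ 2.13768537, -2.10315413,  0.20649404]), 'tvec': array([-0.01274262,  0.55138917,  1.31869665])}
wrist {'fx': 371.3620394741035, 'fy': 371.3620394741035, 'cx': 283.6166353520614, 'cy': 210.55427002706227, 'dist': array([0.0117063, 0.       , 0.       , 0.       , 0.       ]), 'rvec': array([-2.40645536, -1.6214273 , -0.22689288]), 'tvec': array([-0.62315561, -0.02880085,  0.39156287])}
{'time': 0.15, 'qpos': array([-1.22849039,  0.41780679, -0.0103066 ,  1.61404199,  0.00470952,
        1.11067134, -0.05304232]), 'joint_vel': array([-4.07031262e-04, -4.92434613e-04, -8.38364077e-04, -2.48526854e-03,
        9.31031618e-04,  1.78762458e-05,  6.79164278e-05]), 'effort': array([-1.59947263e-03, -8.51537919e+01,  6.38331715e-01, -4.26148009e+01,
       -4.87705227e-02,  1.70530152e-02,  1.41731884e-04]), 'ee_pos': array([0.23393943, 0.57927755, 0.22398516]), 'tool_rot': array([[-9.27236072e-01,  3.74477236e-01, -2.59463795e-04],
       [ 3.74477316e-01,  9.27235671e-01, -8.66116933e-04],
       [-8.37569891e-05, -9.00258168e-04, -9.99999591e-01]]), 'force': array([ 0.15577751, -0.22534025,  0.06858741]), 'moment': array([-0.01550744,  0.0490834 ,  0.10244431]), 'opening': 0.09384021259536617}
```

View pics/scene0.png

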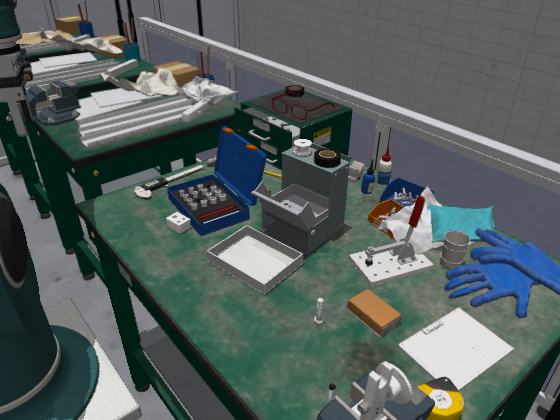

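View pics/top0.png

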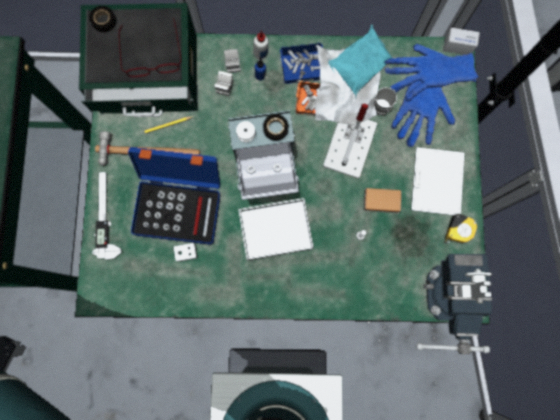

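View pics/wrist0.png

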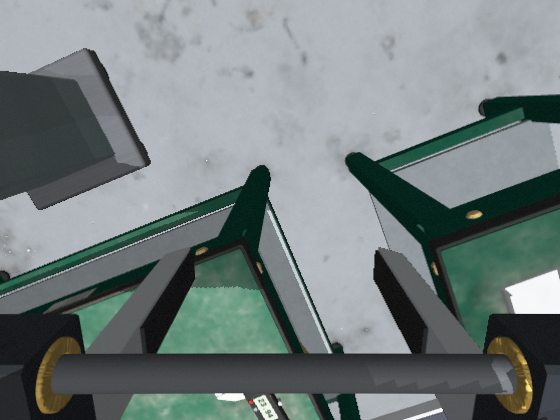

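The scene view shows the rack at about (305,195), the tray in front of it at (255,258), and the bin shut. In the top view the rack is near (265,160) and the tray near (276,229). The wrist view shows only the table edge. I'll enlarge crops next.

```bash
python3 - <<'E'
import cv2
a=cv2.imread("pics/top0.png")[105:265,215:335]
cv2.imwrite("pics/top0c.png",cv2.resize(a,None,fx=3.7,fy=3.7,interpolation=cv2.INTER_CUBIC))
a=cv2.imread("pics/scene0.png")[130:295,200:360]
cv2.imwrite("pics/scene0c.png",cv2.resize(a,None,fx=3.6,fy=3.6,interpolation=cv2.INTER_CUBIC))
E
```

```text
(no output)
```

View pics/top0c.png

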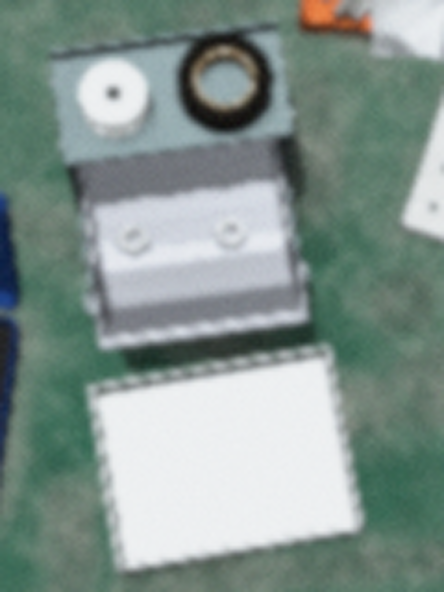

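View pics/scene0c.png

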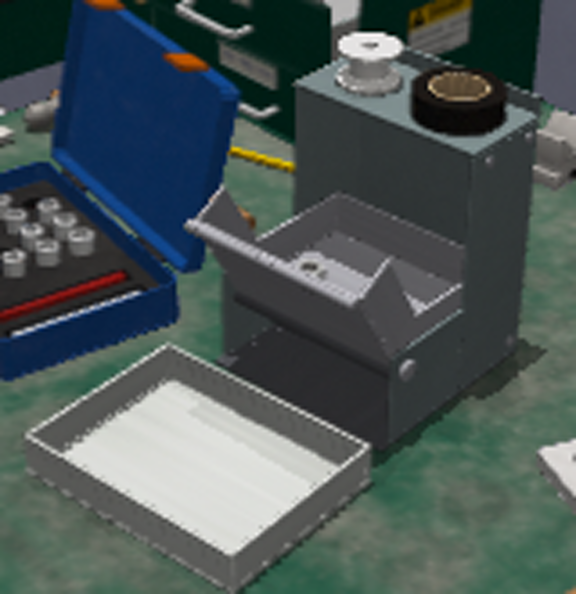

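```bash
cat > geo.py <<'E'
import numpy as np, cv2
from scipy.optimize import least_squares
def proj(ci,P):
    return cv2.projectPoints(np.asarray(P,float).reshape(-1,1,3),ci["rvec"],ci["tvec"],np.array([[ci["fx"],0,ci["cx"]],[0,ci["fy"],ci["cy"]],[0,0,1.]]),ci["dist"])[0].reshape(-1,2)
def ray(ci,uv):
    K=np.array([[ci["fx"],0,ci["cx"]],[0,ci["fy"],ci["cy"]],[0,0,1.]])
    n=cv2.undistortPoints(np.array([[uv]],float),K,ci["dist"])[0,0]
    R=cv2.Rodrigues(ci["rvec"])[0]; return -R.T@ci["tvec"], R.T@np.array([n[0],n[1],1.])
def atz(ci,uv,z):
    o,d=ray(ci,uv); return o+d*(z-o[2])/d[2]
def pose(p,P):
    P=np.atleast_2d(P); c,s=np.cos(p[2]),np.sin(p[2])
    return np.c_[p[0]+c*P[:,0]-s*P[:,1], p[1]+s*P[:,0]+c*P[:,1], P[:,2]]
def fit(obs,p0):
    # obs list (ci, P, uv)
    f=lambda p: np.concatenate([(proj(ci,pose(p,P))-uv).ravel() for ci,P,uv in obs])
    r=least_squares(f,p0,loss="soft_l1"); return r.x,r.fun.reshape(-1,2)
E
python3 - <<'E'
from geo import *
from rig import robot
T=robot.camera_info("top");S=robot.camera_info("scene")
tc=lambda u,v:np.array([215+u/3.7-.37+0,105+v/3.7-.37])
sc=lambda u,v:np.array([200+u/3.6-.36,130+v/3.6-.36])
# tray rim (x,y,z) 
h=.030
tr=[(T,(.065,.085,h),tc(90,383)),(T,(.065,-.085,h),tc(330,348)),(T,(-.065,-.085,h),tc(362,527)),(T,(-.065,.085,h),tc(122,572)),
(S,(-.065,.085,h),sc(27,437)),(S,(.065,.085,h),sc(170,347)),(S,(.065,-.085,h),sc(370,450)),(S,(-.065,-.085,h),sc(235,557))]
p0=atz(T,(276,229),.03); print(p0)
p,r=fit(tr,[p0[0],p0[1],0]);print("tray",p);print(r.round(1))
rk=[(T,(.06,.073,.196),tc(68,162)),(T,(.06,-.073,.196),tc(295,135)),
(T,(-.0425,.068,.1286),tc(102,343)),(T,(-.0425,-.068,.1286),tc(308,318)),
(S,(-.0425,.068,.1286),sc(188,222)),(S,(-.0425,-.068,.1286),sc(357,300)),
(S,(.062,-.073,.196),sc(477,155)),(S,(.062,.073,.196),sc(296,83)),(S,(.138,-.073,.196),sc(540,118)),(S,(-.012,-.073,0),sc(390,452))]
p,r=fit(rk,[p[0]+.15,p[1],p[2]]);print("rack",p);print(r.round(1))
for n,uv in (("bolt",(361,234)),): print(n,atz(T,uv,.05))
print("sand",atz(T,(383,199),.027))
for uv in ((133,236),(231,231)):
    P=atz(T,tc(*uv),.065); print("nut",P, pose([0,0,-p[2]],P-np.r_[p[:2],0]))
E
```

```text
[0.50395597 0.00577331 0.03      ]
tray [0.50632856 0.00601803 0.18783166]
[[-0.1  0.8]
 [ 0.4 -0.8]
 [ 1.   0.4]
 [-0.6 -0.3]
 [-0.7 -0.1]
 [-0.  -1.1]
 [ 1.4 -0.8]
 [-0.4  0.6]]
rack [0.61417723 0.026205   0.1490206 ]
[[-0.3  0.4]
 [ 1.2 -0.4]
 [-0.1  0.6]
 [ 0.7  0. ]
 [ 0.2 -0.6]
 [-0.5  0.4]
 [ 0.2 -4.5]
 [-0.3 -4.8]
 [ 2.8 -6. ]
 [-1.   0.5]]
bolt [ 0.49173213 -0.2069788   0.05      ]
sand [ 0.58710554 -0.26800496  0.027     ]
nut [0.65252026 0.07255779 0.065     ] [[0.04480005 0.04014628 0.065     ]]
nut [0.65719818 0.00559065 0.065     ] [[ 0.03948353 -0.02677319  0.065     ]]
```

```bash
python3 - <<'E'
from geo import *
from rig import robot
T=robot.camera_info("top");S=robot.camera_info("scene")
tc=lambda u,v:np.array([215+u/3.7-.37+0,105+v/3.7-.37])
sc=lambda u,v:np.array([200+u/3.6-.36,130+v/3.6-.36])
for H in (.18,.183,.186,.19):
  rk=[(T,(.059,.073,H),tc(68,162)),(T,(.059,-.073,H),tc(295,135)),
  (T,(-.0425,.068,.1286),tc(102,343)),(T,(-.0425,-.068,.1286),tc(308,318)),
  (S,(-.0425,.068,.1286),sc(188,222)),(S,(-.0425,-.068,.1286),sc(357,300)),
  (S,(.060,-.073,H),sc(477,155)),(S,(.060,.073,H),sc(296,83)),(S,(-.012,-.073,0),sc(390,452))]
  p,r=fit(rk,[.62,0.02,.15]);print(H,"rack",p,(r**2).sum());
  if H==.183: print(r.round(1))
# wrist camera in tool frame
s=robot.get_state(); W=robot.camera_info("wrist"); R=cv2.Rodrigues(W["rvec"])[0]
Rt=s["tool_rot"]; print("campos in tool",Rt.T@(-R.T@W["tvec"]-s["ee_pos"])); print("cam axes in tool (cols)\n",(Rt.T@R.T).round(3))
# reach
yaw=.17
d=np.array([np.cos(yaw),np.sin(yaw)])
def ori(tilt,yaw=yaw,flip=1):
    # tool z leaning: tilt>0 -> tip points forward (away from robot)
    x=np.array([np.cos(yaw),np.sin(yaw),0]); z=np.sin(tilt)*x+np.cos(tilt)*np.array([0,0,-1.])
    y=flip*np.array([-np.sin(yaw),np.cos(yaw),0]); return np.c_[np.cross(y,z),y,z]
for f in (1,-1):
  for t in np.radians([-20,0,20,40,52,60]):
    for P in ([.5,0,.35],[.58,.02,.15],[.62,.026,.1]):
        q=robot.ik(P,ori(t,flip=f)); print(f,round(np.degrees(t)),P,None if q is None else np.round(q,2))
E
```

```text
0.18 rack [0.61728732 0.02743174 0.15207628] 13.27078357259267
0.183 rack [0.6168199  0.02711999 0.15099612] 7.448445471092498
[[-0.2  1.4]
 [ 0.7  0.7]
 [-0.4 -0.4]
 [ 0.4 -1.1]
 [ 0.9 -1.1]
 [ 0.2 -0.2]
 [-0.2  0.6]
 [-0.4  0.1]
 [-0.4 -0.2]]
0.186 rack [0.61621623 0.02663971 0.1482614 ] 6.757292958694601
0.19 rack [0.61573078 0.02633101 0.14629876] 14.00666146508576
campos in tool [ 0.07922602 -0.00146627 -0.16026929]
cam axes in tool (cols)
 [[-0.001 -0.961 -0.275]
 [ 1.    -0.001  0.   ]
 [-0.001 -0.275  0.961]]
1 -20 [0.5, 0, 0.35] [-0.37  0.32  0.37  1.54 -0.05  1.65  1.75]
1 -20 [0.58, 0.02, 0.15] [-0.26  0.63  0.23  1.53 -0.1   1.35  1.73]
1 -20 [0.62, 0.026, 0.1] [-0.23  0.75  0.2   1.43 -0.1   1.32  1.72]
1 0 [0.5, 0, 0.35] [-0.55  0.09  0.53  1.76 -0.05  1.3   1.73]
1 0 [0.58, 0.02, 0.15] [-0.33  0.43  0.31  1.81 -0.16  0.93  1.79]
1 0 [0.62, 0.026, 0.1] [-0.26  0.56  0.23  1.73 -0.16  0.87  1.78]
1 20 [0.5, 0, 0.35] [-0.87 -0.19  0.74  2.01  0.14  0.93  1.56]
1 20 [0.58, 0.02, 0.15] [-0.45  0.29  0.45  2.08 -0.37  0.48  2.  ]
1 20 [0.62, 0.026, 0.1] [-0.16  0.42  0.11  2
[... 1062 characters left out ...]
0.58, 0.02, 0.15] [-0.65  0.33  0.68  2.08 -0.54  0.51 -0.99]
-1 20 [0.62, 0.026, 0.1] [-0.59  0.49  0.64  2.02 -0.77  0.47 -0.81]
-1 40 [0.5, 0, 0.35] [-0.45 -0.31  0.37  2.25  0.08  0.49 -1.52]
-1 40 [0.58, 0.02, 0.15] [-0.37  0.24  0.36  2.32  4.16  0.19  0.63]
-1 40 [0.62, 0.026, 0.1] [ 0.42  0.45 -0.54  2.23  2.57  0.21  2.35]
-1 52 [0.5, 0, 0.35] [-0.16 -0.33  0.16  2.39 -0.47  0.21 -0.97]
-1 52 [0.58, 0.02, 0.15] [ 0.93  0.51 -1.08  2.4   2.7   0.49  2.37]
-1 52 [0.62, 0.026, 0.1] [ 0.88  0.78 -1.08  2.33  2.61  0.65  2.62]
-1 60 [0.5, 0, 0.35] None
-1 60 [0.58, 0.02, 0.15] [ 0.95  0.64 -1.08  2.47  2.89  0.73  2.31]
-1 60 [0.62, 0.026, 0.1] [ 0.92  0.92 -1.09  2.38  2.85  0.84  2.55]
```

The fit gives rack ≈ (0.617, 0.027, yaw 0.151), with residuals under 1.5 px when the roof top is taken at 0.183. The tray is at about (0.506, 0.006). Next I'll take a close wrist view from above the bin.

```bash
cat >> geo.py <<'E'
def ori(tilt,yaw=.15,flip=1):
    x=np.array([np.cos(yaw),np.sin(yaw),0]); z=np.sin(tilt)*x+np.cos(tilt)*np.array([0,0,-1.])
    y=flip*np.array([-np.sin(yaw),np.cos(yaw),0]); return np.c_[np.cross(y,z),y,z]
def snap(robot,cam,name,box=None,f=1):
    import pickle
    ci=robot.camera_info(cam); im=robot.grab_frame(cam)[:,:,::-1]
    cv2.imwrite(f"pics/{name}_full.png",im); pickle.dump(ci,open(f"pics/{name}.pkl","wb"))
    if box: im=im[box[1]:box[3],box[0]:box[2]]
    cv2.imwrite(f"pics/{name}.png",cv2.resize(im,None,fx=f,fy=f,interpolation=cv2.INTER_CUBIC) if f!=1 else im)
    return ci
E
python3 - <<'E'
from geo import *
from rig import robot
p=robot.get_state()["ee_pos"]
robot.move_linear(p+[0,0,.14],velocity=.25)
robot.move_ptp([.60,.03,.33],ori(0))
s=robot.get_state();print(s["time"],s["ee_pos"],s["qpos"].round(2),s["force"])
snap(robot,"wrist","w1")
E
```

```text
3.2083 [0.59997917 0.03092917 0.32989376] [-0.48  0.32  0.49  1.55 -0.16  1.31  1.75] [-0.29210519  0.54545258  0.76078886]
```

View pics/w1.png

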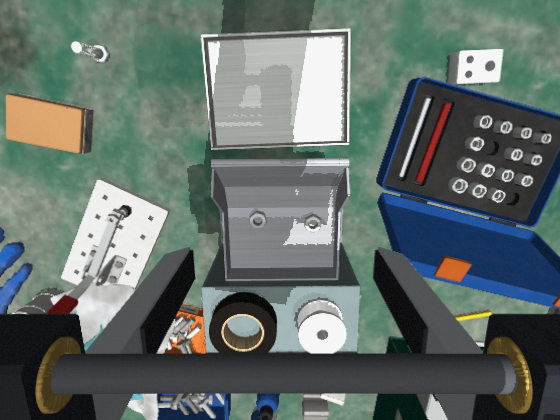

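This view is clear. The tray rim corners are at about (203,36), (351,30), (349,143) and (212,149). The lip runs from (212,162) to (349,161), and the nuts are at (258,218) and (313,220). I'll enlarge it.

```bash
python3 - <<'E'
import cv2
a=cv2.imread("pics/w1_full.png")[20:160,190:370]
cv2.imwrite("pics/w1a.png",cv2.resize(a,None,fx=4,fy=4,interpolation=cv2.INTER_CUBIC))
a=cv2.imread("pics/w1_full.png")[150:300,195:365]
cv2.imwrite("pics/w1b.png",cv2.resize(a,None,fx=4,fy=4,interpolation=cv2.INTER_CUBIC))
E
```

```text
(no output)
```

View pics/w1a.png

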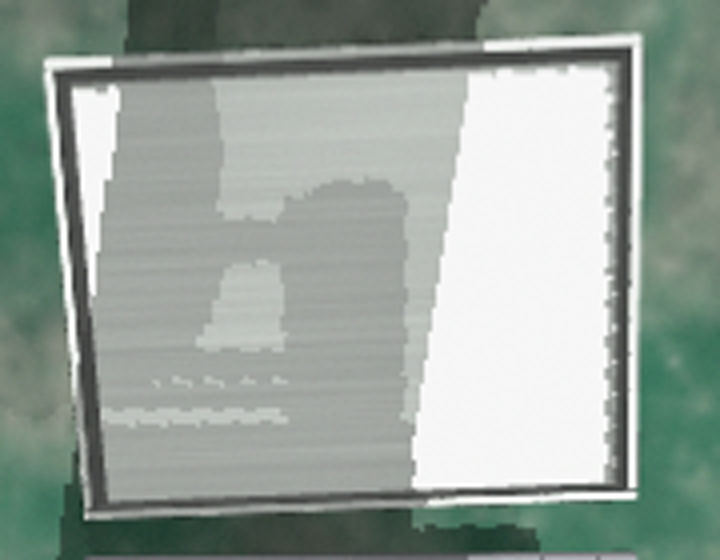

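View pics/w1b.png

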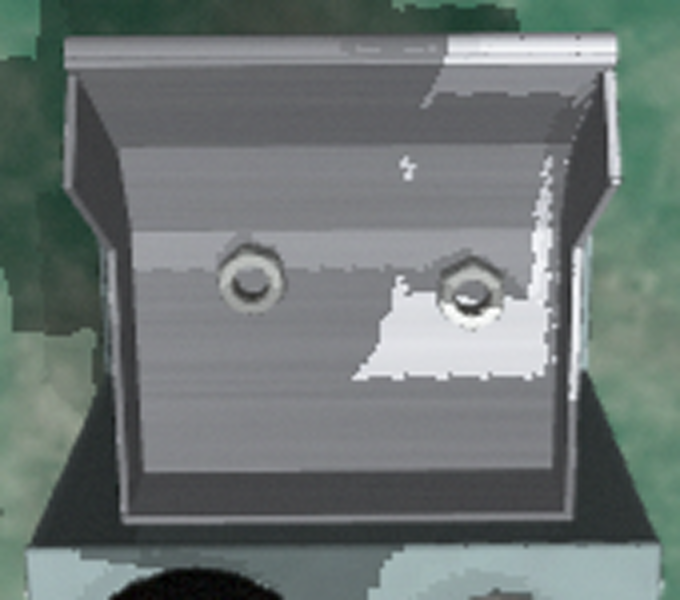

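```bash
python3 - <<'E'
from geo import *
import pickle
W=pickle.load(open("pics/w1.pkl","rb"))
b=lambda u,v:np.array([195+u/4-.4,150+v/4-.4]); a=lambda u,v:np.array([190+u/4-.4,20+v/4-.4])
h=.03
tr=[(W,(-.065,-.085,h),a(45,62)),(W,(-.065,.085,h),a(642,35)),(W,(.065,.085,h),a(637,498)),(W,(.065,-.085,h),a(87,518))]
p,r=fit(tr,[.506,.006,.15]);print("tray",p,r.round(1).tolist())
rk=[(W,(-.0425,-.068,.1286),b(66,67)),(W,(-.0425,.068,.1286),b(616,64)),
(W,(.1,-.065,.055),b(143,471)),(W,(.1,.065,.055),b(553,468)),
(W,(.103,-.068,.085),b(122,522)),(W,(.103,.068,.085),b(574,519)),
(W,(.059,-.073,.183),b(29,547)),(W,(.059,.073,.183),b(661,545))]
p,r=fit(rk,[.617,.027,.15]);print("rack",p,r.round(1).tolist())
for uv in ((251,285),(471,300)):
    P=atz(W,b(*uv),.065); print("nut",P, pose([0,0,-p[2]],P-np.r_[p[:2],0]))
E
```

```text
tray [0.50823454 0.00856594 0.18890934] [[-0.7, -0.7], [0.5, -0.3], [0.5, 0.5], [-0.3, 1.0]]
rack [0.62057562 0.02922671 0.15638807] [[-0.5, -0.3], [1.0, -0.5], [0.2, 0.6], [-0.2, 0.7], [-0.3, 0.8], [0.1, 0.8], [-1.2, -0.2], [0.8, -0.7]]
nut [0.65877067 0.00636531 0.065     ] [[ 0.03416823 -0.02853133  0.065     ]]
nut [0.65360376 0.07245475 0.065     ] [[0.0393579  0.03755632 0.065     ]]
```

Both cameras agree within about 3 mm: rack ≈ (0.6195, 0.0285, yaw 0.155). Now I'll close the gripper and swing the bin open, with the fingertip corner behind the front sheet.

```bash
cat >> geo.py <<'E'
RK=np.array([.6195,.0285,.155])
def tcp(corner,tilt,which=+1,rk=RK):
    """corner: rack coords (x,y,z) of fingertip's robot-side (+1), rack-side (-1), or centre (0) lower edge -> TCP pos, R"""
    R=ori(tilt,rk[2]); C=pose(rk,corner)[0]
    return C-R@np.array([.008*which,0,.019]), R
E
python3 - <<'E'
from geo import *
from rig import robot
t=np.radians(10)
P=lambda x,z,y=0:tcp((x,y,z),t)
pts=[P(-.022,.22),P(-.022,.118),P(-.036,.1174),P(-.0712,.0655),P(-.0712,.058)]
for p,R in pts: print(p.round(3),robot.ik(p,R).round(2))
robot.gripper_to(0.0)
robot.move_ptp(*pts[0]); print(robot.get_state()["time"])
print(robot.move_linear(pts[1][0],velocity=.15,threshold=6),robot.get_state()["force"])
s=robot.get_state();print(s["time"],s["ee_pos"]-pts[1][0])
snap(robot,"scene","s1",(180,110,380,260),4)
E
```

```text
[0.602 0.026 0.24 ] [-0.48  0.29  0.48  1.81 -0.19  0.91  1.8 ]
[0.602 0.026 0.138] [-0.43  0.42  0.42  1.9  -0.29  0.7   1.88]
[0.588 0.024 0.138] [-0.43  0.39  0.43  1.93 -0.28  0.69  1.88]
[0.554 0.018 0.086] [-0.41  0.42  0.4   2.05 -0.34  0.55  1.94]
[0.554 0.018 0.078] [-0.4   0.43  0.39  2.05 -0.35  0.54  1.95]
5.1583
False [ 0.13632502 -0.58870716  0.32032228]
5.9917 [ 7.83853965e-04 -1.71480965e-05  1.10398564e-03]
```

View pics/s1.png

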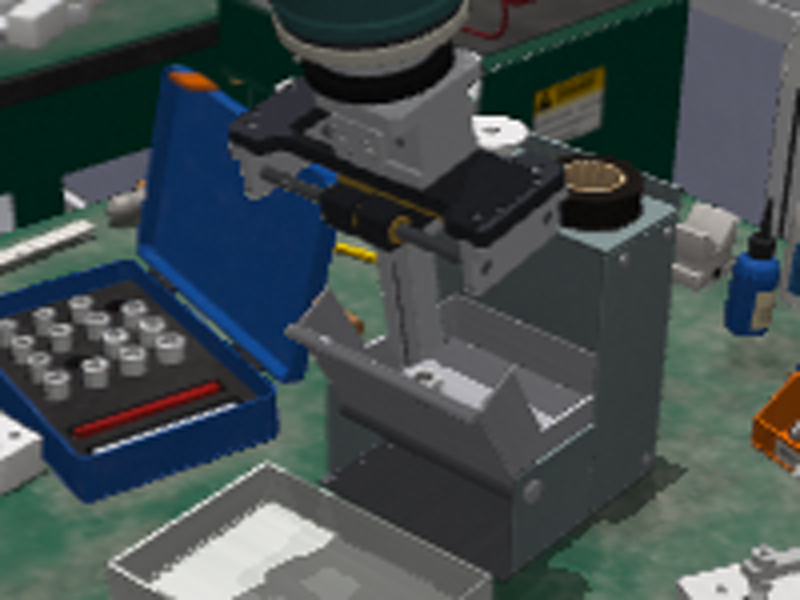

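The fingers are inside the mouth behind the lip, around (410,350) in the crop, and clear of everything. Now the swing.

```bash
python3 - <<'E'
from geo import *
from rig import robot
t=np.radians(10)
P=lambda x,z,y=0:tcp((x,y,z),t)[0]
def st(m,r): 
    s=robot.get_state(); print(m,r,round(s["time"],2),s["ee_pos"].round(4),s["force"].round(1))
st("contact",robot.move_linear(P(-.034,.118),velocity=.05,threshold=5))
a=np.array([-.034,.118]);b=np.array([-.0712,.0655])
for f in (.35,.7,1):
    x,z=a+f*(b-a); st(f,robot.move_linear(P(x,z),velocity=.035,threshold=14))
st("end",robot.move_linear(P(-.0712,.055),velocity=.03,threshold=7))
snap(robot,"scene","s2",(180,110,380,260),4)
E
```

```text
contact False 6.43 [0.5903 0.024  0.1385] [ 0.4  0.7 -0. ]
0.35 False 7.22 [0.5774 0.0219 0.1196] [-0.3 -0.3  0.8]
0.7 False 8.02 [0.5645 0.0199 0.1012] [ 0.3 -0.8 -0.4]
1 False 8.72 [0.5538 0.0182 0.0857] [0.6 0.6 6.7]
end True 8.93 [0.5541 0.0183 0.0851] [-9.1  0.3 22. ]
```

View pics/s2.png

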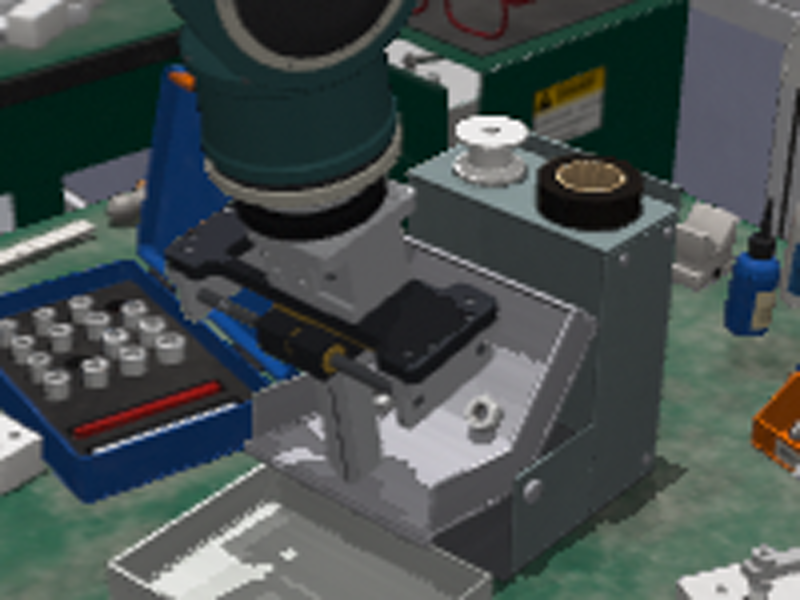

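The bin has reached its stop (the force rose to about 22 N) and one nut is visible at (483,412) in the crop. I'll lift off and look from the wrist camera.

```bash
python3 - <<'E'
from geo import *
from rig import robot
p=robot.get_state()["ee_pos"]
robot.move_linear(p+[0,0,.05],velocity=.12)
robot.move_ptp([.60,.026,.31],ori(0))
s=robot.get_state();print(s["time"],s["ee_pos"],s["force"])
snap(robot,"wrist","w2",(190,70,370,320),3.2)
E
```

```text
10.2917 [0.59967646 0.02609223 0.30854656] [-0.05286014 -0.11621044 -0.33278871]
```

View pics/w2_full.png

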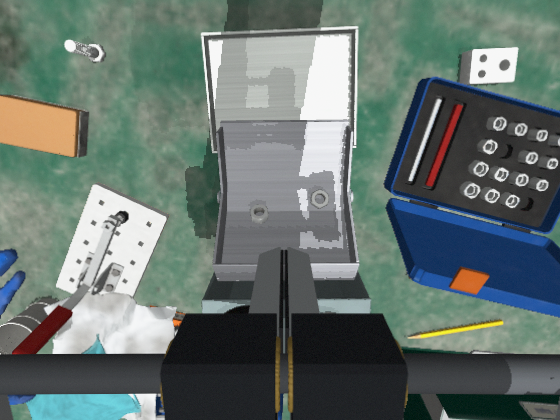

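View pics/w2.png

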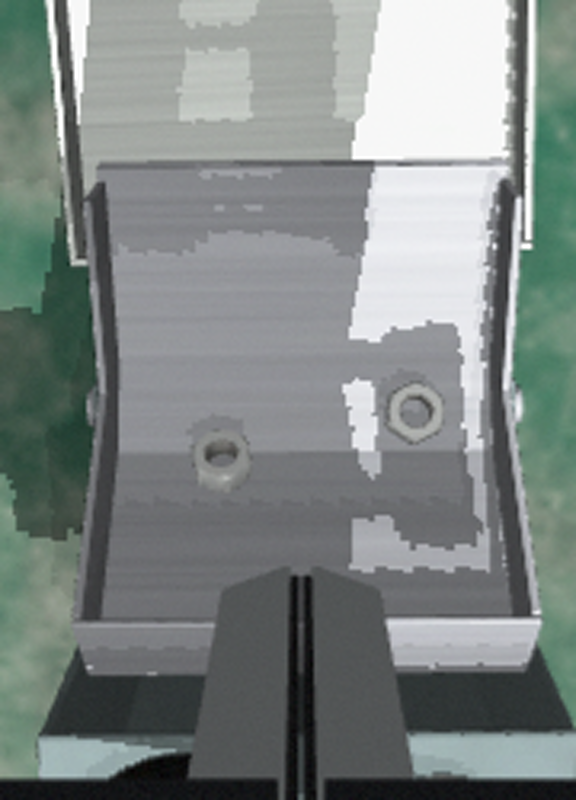

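```bash
python3 - <<'E'
from geo import *
import pickle
W=pickle.load(open("pics/w2.pkl","rb"))
b=lambda u,v:np.array([190+u/3.2-.4,70+v/3.2-.4])
ib=lambda uv:((uv-[190,70]+.4)*3.2).round(0)
a=.9
for n,P in dict(lipL=(-.0841,.065,.0674),lipR=(-.0841,-.065,.0674),bevF=(.0124,0,.0707),bevS=(-.0198,0,.0579),rearL=(.0386,.065,.1518),rearR=(.0386,-.065,.1518)).items():
    print(n,ib(proj(W,pose(RK,P))[0]))
def hit(uv,A,B,off):
    o,d=ray(W,uv); o=pose([0,0,-RK[2]],o-np.r_[RK[:2],0])[0]; d=pose([0,0,-RK[2]],d)[0]
    A=np.array(A);B=np.array(B);e=(B-A)/np.linalg.norm(B-A); n=np.array([-e[1],e[0]])
    if n[1]<0:n=-n
    A=A+off*n
    t=((A-o[[0,2]])@n)/(d[[0,2]]@n); X=o+t*d; return X.round(4), round(float((X[[0,2]]-A)@e),4)
H=(0,.055)
for uv in ((221,458),(414,411)):
    print(uv,"bevel",hit(b(*uv),(-.0198,.0579),(.0124,.0707),.01),"floor",hit(b(*uv),(.0124,.0707),(.062,.133),.01),"chute",hit(b(*uv),(-.0198,.0579),(-.0841,.0674),.01))
E
```

```text
lipL [500. 161.]
lipR [104. 163.]
bevF [304. 448.]
bevS [303. 350.]
rearL [531. 610.]
rearR [ 80. 613.]
(221, 458) bevel (array([ 0.0127, -0.0282,  0.0816]), 0.039) floor (array([ 0.0116, -0.0279,  0.0857]), 0.0112) chute (array([ 0.0183, -0.0296,  0.0624]), -0.0371)
(414, 411) bevel (array([-0.0018,  0.0375,  0.0758]), 0.0233) floor (array([-0.0005,  0.0381,  0.0705]), -0.0082) chute (array([0.0009, 0.0386, 0.065 ]), -0.0194)
```

The bin geometry matches the prediction: the lip falls at row 162 and the bevel edge at 448 in the crop. nut_1 lies flat on the bevel at rack (-2, 38). nut_2 lies on the 52° floor just above the bevel at y = -28. Next I'll check how far the tool can lean at the scoop poses.

```bash
python3 - <<'E'
from geo import *
from rig import robot
for nm,y,pts in (("n1",.0375,[(.014,.16),(.014,.078),(-.02,.063),(-.085,.073),(-.115,.085)]),("n2",-.028,[(.03,.16),(.03,.098),(.012,.076),(-.02,.063),(-.085,.073),(-.115,.085)])):
  for td in (20,25,30,35,40,45):
    o=[]
    for x,z in pts:
        p,R=tcp((x,y,z),np.radians(td),0); q=robot.ik(p,R); o.append(None if q is None else q.round(2).tolist())
    print(nm,td,o[1],o[-2],[i is not None for i in o])
E
```

```text
n1 20 [-0.46, 0.45, 0.37, 2.01, -0.43, 0.39, 1.94] [-0.51, 0.31, 0.41, 2.24, -0.45, 0.29, 1.99] [True, True, True, True, True]
n1 25 [-0.41, 0.42, 0.3, 2.08, -0.5, 0.25, 2.03] [-0.78, 0.35, 0.71, 2.31, -1.13, 0.25, 2.64] [True, True, True, True, True]
n1 30 [0.32, 0.45, -0.56, 2.12, 1.19, 0.24, 0.48] [0.5, 0.35, -0.73, 2.34, 1.6, 0.22, 0.05] [True, True, True, True, True]
n1 35 [0.73, 0.68, -1.08, 2.17, 1.75, 0.53, 0.09] [0.8, 0.51, -1.07, 2.39, 1.97, 0.43, -0.23] [True, True, True, True, True]
n1 40 [0.74, 0.69, -1.08, 2.23, 2.04, 0.55, -0.17] [0.8, 0.54, -1.08, 2.45, 2.27, 0.52, -0.49] [True, True, True, True, True]
n1 45 [0.75, 0.73, -1.08, 2.28, 2.29, 0.62, -0.37] [0.81, 0.61, -1.08, 2.5, 2.48, 0.65, -0.64] [True, True, True, True, False]
n2 20 [-0.33, 0.45, 0.37, 1.94, -0.46, 0.47, 2.08] [-0.34, 0.33, 0.38, 2.22, -0.58, 0.32, 2.26] [True, True, True, True, True, True]
n2 25 [-0.27, 0.42, 0.3, 2.01, -0.55, 0.34, 2.19] [-0.46, 0.33, 0.53, 2.29, -1.08, 0.27, 2.75] [True, True, True, True, True, True]
n2 30 [-0.15, 0.4, 0.15, 2.07, -0.67, 0.2, 2.33] [0.82, 0.43, -0.91, 2.31, 1.5, 0.23, 0.34] [True, True, True, True, True, True]
n2 35 [0.6, 0.49, -0.73, 2.11, 1.46, 0.22, 0.37] [0.97, 0.53, -1.07, 2.37, 1.98, 0.33, -0.07] [True, True, True, True, True, True]
n2 40 [0.88, 0.67, -1.08, 2.16, 1.91, 0.42, 0.06] [1.0, 0.56, -1.07, 2.42, 2.37, 0.4, -0.4] [True, True, True, True, True, True]
n2 45 [0.89, 0.7, -1.08, 2.22, 2.25, 0.46, -0.23] [1.02, 0.63, -1.08, 2.47, 2.61, 0.52, -0.58] [True, True, True, True, True, True]
```

The 35–45° lean needs the other elbow configuration. Before reconfiguring I'll fit a forward-kinematics model from IK samples so I can check the transit path.

```bash
cat > fk.py <<'E'
import numpy as np
from scipy.spatial.transform import Rotation as Ro
AX=np.array([[0,0,-1],[0,1,0]]*3+[[0,0,-1]],float)
def fk(q,prm,all=False):
    # prm: base offset(3), then offsets after each joint (7x3), tool rotvec(3)
    p=np.array(prm[:3]);R=np.eye(3);L=np.reshape(prm[3:24],(7,3)); pts=[]
    for i in range(7):
        R=R@Ro.from_rotvec(AX[i]*q[i]).as_matrix(); p=p+R@L[i]; pts.append(p)
    R=R@Ro.from_rotvec(prm[24:27]).as_matrix()
    return (p,R,pts) if all else (p,R)
E
python3 - <<'E'
from geo import *; from fk import *
from rig import robot
rng=np.random.default_rng(0); S=[]
s=robot.get_state(); S.append((s["qpos"],s["ee_pos"],s["tool_rot"]))
while len(S)<50:
    p=[rng.uniform(.35,.7),rng.uniform(-.3,.3),rng.uniform(.05,.4)];R=ori(rng.uniform(-.3,.9),rng.uniform(-.6,.6))
    q=robot.ik(p,R)
    if q is not None:S.append((q,np.array(p),R))
x0=np.zeros(27); x0[2]=.3; L=np.zeros((7,3));L[1,2]=.4;L[3,2]=.4;L[6,2]=.2;x0[3:24]=L.ravel(); x0[24:27]=[0,0,0]
def f(x):
    o=[]
    for q,p,R in S:
        a,b=fk(q,x); o+=list((a-p)*10)+list((b-R).ravel())
    return np.r_[o,1e-4*(x-x0)]
best=None
for yaw in (0,np.pi/2,np.pi,-np.pi/2):
    x0[26]=yaw; r=least_squares(f,x0)
    if best is None or r.cost<best.cost: best=r
print(best.cost,best.x.round(4)); np.save("fk.npy",best.x)
print(np.max([np.abs(fk(q,best.x)[0]-p).max() for q,p,R in S]))
E
```

```text
7.245671156258306e-11 [-0.0000e+00 -0.0000e+00  2.9450e-01  0.0000e+00 -7.3000e-03 -5.5000e-03
 -0.0000e+00 -7.2000e-03  4.5090e-01 -0.0000e+00 -7.9000e-03  5.0900e-02
 -0.0000e+00 -8.0000e-03  4.3490e-01  0.0000e+00 -2.0000e-04  3.4900e-02
  0.0000e+00 -2.0000e-04  5.7400e-02 -0.0000e+00 -0.0000e+00  2.5740e-01
 -0.0000e+00  0.0000e+00  1.5708e+00]
3.0831615038806603e-11
```

```bash
python3 - <<'E'
import cv2
a=cv2.imread("pics/w2_full.png")[235:330,235:335]
cv2.imwrite("pics/w2t.png",cv2.resize(a,None,fx=6,fy=6,interpolation=cv2.INTER_CUBIC))
E
cat > plan.py <<'E'
from geo import *; from fk import *
X=np.load("fk.npy")
LO=np.array([-2.81,-.39,-1.27,.06,-1.19,.19,-2.82]);HI=np.array([2.81,2.02,1.25,2.57,4.33,2,2.82])
def ikl(p,R,seed):
    def f(q):
        a,b=fk(q,X); return np.r_[(a-p)*10,(b-R).ravel(),.002*(q-seed)]
    r=least_squares(f,np.clip(seed,LO+.01,HI-.01),bounds=(LO,HI)); a,b=fk(r.x,X)
    return r.x,np.abs(a-p).max(),np.abs(b-R).max()
def path(wps,seed,n=6):
    """wps: list of (x,y,z,tiltdeg) robot-side corner"""
    q=seed; out=[]
    for i in range(len(wps)):
        for k in range(1,n+1) if i else [n]:
            w=np.array(wps[i]) if i==0 else np.array(wps[i-1])+(np.array(wps[i])-np.array(wps[i-1]))*k/n
            p,R=tcp(w[:3],np.radians(w[3]),1); q,e1,e2=ikl(p,R,q)
            out.append((w,q,e1,e2))
    return out
E
python3 - <<'E'
from plan import *
seed=np.array([.8,.69,-1.08,2.23,2.04,.55,-.17])
for y in (.0375,-.028):
  for t0,t1 in ((45,40),(50,35),(50,30),(45,25)):
    w=[(.005,y,.28,t0),(.005,y,.17,t0),(.031,y,.103,t0),(.03,y,.097,t0),(.012,y,.076,t0),(-.02,y,.0615,t0),(-.08,y,.070,t1),(-.105,y,.078,t1),(-.105,y,.2,t1)]
    o=path(w,seed); Q=np.array([a[1] for a in o])
    print(y,t0,t1,"err",max(a[2] for a in o).round(4),max(a[3] for a in o).round(4),"margin",np.minimum(Q-LO,HI-Q).min(0).round(2),"jump",np.abs(np.diff(Q,axis=0)).max().round(2)); print(Q[0].round(2),Q[-7].round(2))
E
```

```text
0.0375 45 40 err 0.0038 0.0724 margin [1.59 0.27 0.   0.1  0.17 0.   0.22] jump 2.14
[ 1.07  0.11 -1.27  2.14  0.52  0.21  1.11] [ 0.93  0.57 -1.22  2.47  2.18  0.56 -0.37]
0.0375 50 35 err 0.0028 0.0523 margin [1.7  0.35 0.   0.15 0.96 0.   1.01] jump 0.67
[ 1.03  0.11 -1.27  2.19  1.21  0.19  0.39] [ 0.84  0.46 -1.11  2.42  1.94  0.4  -0.21]
0.0375 50 30 err 0.0028 0.0523 margin [1.68 0.41 0.   0.18 1.2  0.   1.24] jump 0.49
[ 1.03  0.11 -1.27  2.19  1.21  0.19  0.39] [ 0.81  0.44 -1.09  2.36  1.56  0.37  0.15]
0.0375 45 25 err 0.0 0.0 margin [1.73 0.49 0.   0.23 1.4  0.   1.42] jump 0.31
[ 1.07  0.11 -1.27  2.14  0.52  0.21  1.11] [ 0.87  0.52 -1.2   2.29  1.29  0.5   0.43]
-0.028 45 40 err 0.0049 0.0742 margin [1.59 0.38 0.   0.11 0.   0.   0.23] jump 2.25
[ 1.21  0.16 -1.27  2.12  0.19  0.2   1.56] [ 1.16  0.65 -1.27  2.44  2.17  0.48 -0.16]
-0.028 50 35 err 0.0037 0.0738 margin [1.48 0.41 0.   0.18 0.77 0.   0.65] jump 1.74
[ 1.23  0.15 -1.27  2.12  0.02  0.19  1.74] [ 0.97  0.44 -1.04  2.39  2.01  0.26 -0.13]
-0.028 50 30 err 0.0037 0.0738 margin [1.53 0.47 0.   0.21 1.14 0.   1.02] jump 1.74
[ 1.23  0.15 -1.27  2.12  0.02  0.19  1.74] [ 0.92  0.42 -1.01  2.33  1.44  0.25  0.41]
-0.028 45 25 err 0.0003 0.0058 margin [1.59 0.54 0.   0.25 1.36 0.   1.24] jump 0.4
[ 1.21  0.16 -1.27  2.12  0.19  0.2   1.56] [ 1.08  0.61 -1.27  2.27  1.28  0.53  0.62]
```

View pics/w2t.png

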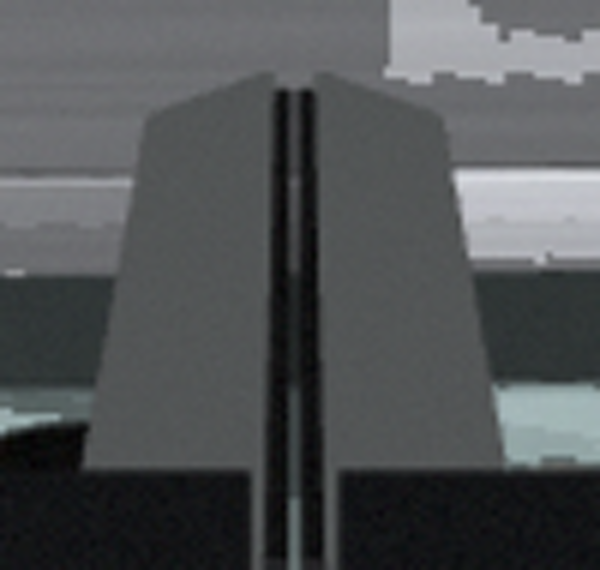

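```bash
cat >> plan.py <<'E'
def ikn(p,R,seed,q3=-1.12,w=.01):
    def f(q):
        a,b=fk(q,X); return np.r_[(a-p)*10,(b-R).ravel(),.0005*(q-seed),w*(q[2]-q3)*.3,w*max(0,.32-q[5])*3]
    r=least_squares(f,np.clip(seed,LO+.02,HI-.02),bounds=(LO+.015,HI-.015)); a,b=fk(r.x,X)
    return r.x,np.abs(a-p).max(),np.abs(b-R).max()
E
python3 - <<'E'
from plan import *
for y in (.0375,-.028):
  seed=np.array([.8,.69,-1.08,2.23,2.04,.55,-.17])
  for x,z in ((.03,.097),(.012,.076),(-.02,.0615),(-.08,.07),(-.105,.078),(-.105,.15),(.03,.11),(.02,.14),(.005,.17),(-.03,.2),(-.03,.25),(-.06,.3)):
    row=[]
    for t in (20,25,30,35,40,45,50,55):
        p,R=tcp((x,y,z),np.radians(t)); q,e1,e2=ikn(p,R,seed)
        row.append(f"{q[5]:.2f}/{q[4]:.1f}" if max(e1*10,e2)<.01 else "--")
    print(y,x,z,row)
E
```

```text
0.0375 0.03 0.097 ['0.79/1.1', '0.69/1.2', '0.60/1.4', '0.54/1.6', '0.54/1.9', '0.59/2.2', '0.68/2.4', '0.79/2.6']
0.0375 0.012 0.076 ['0.76/1.2', '0.66/1.3', '0.59/1.5', '0.56/1.7', '0.58/2.0', '0.64/2.3', '0.74/2.5', '0.86/2.6']
0.0375 -0.02 0.0615 ['0.71/1.2', '0.63/1.4', '0.57/1.6', '0.56/1.8', '0.60/2.1', '0.69/2.3', '0.81/2.5', '0.93/2.7']
0.0375 -0.08 0.07 ['0.61/1.1', '0.52/1.3', '0.46/1.6', '0.47/1.9', '0.55/2.2', '0.67/2.4', '0.81/2.6', '1.03/2.6']
0.0375 -0.105 0.078 ['0.56/1.1', '0.46/1.3', '0.40/1.6', '0.41/1.9', '0.50/2.2', '0.63/2.5', '--', '--']
0.0375 -0.105 0.15 ['0.57/0.6', '0.43/0.6', '0.32/0.8', '0.21/1.1', '0.21/1.9', '0.28/2.4', '0.42/2.7', '--']
0.0375 0.03 0.11 ['0.79/1.0', '0.69/1.2', '0.59/1.3', '0.53/1.6', '0.51/1.8', '0.55/2.1', '0.64/2.4', '0.75/2.5']
0.0375 0.02 0.14 ['0.79/0.9', '0.67/1.0', '0.57/1.2', '0.48/1.4', '0.44/1.7', '0.46/2.0', '0.55/2.3', '0.66/2.5']
0.0375 0.005 0.17 ['0.78/0.8', '0.66/0.9', '0.54/1.0', '0.43/1.2', '0.35/1.5', '0.35/1.9', '0.43/2.3', '0.56/2.5']
0.0375 -0.03 0.2 ['0.75/0.6', '0.61/0.6', '0.48/0.7', '0.35/0.8', '0.27/1.2', '
[... 881 characters left out ...]
--', '--', '0.21/2.8', '0.34/3.0', '0.49/3.0']
-0.028 0.03 0.11 ['0.78/1.0', '0.66/1.1', '0.56/1.3', '0.47/1.5', '0.42/1.8', '0.45/2.1', '0.53/2.4', '0.63/2.6']
-0.028 0.02 0.14 ['0.78/0.9', '0.66/1.0', '0.54/1.1', '0.43/1.3', '0.35/1.6', '0.36/2.1', '0.44/2.4', '0.55/2.6']
-0.028 0.005 0.17 ['0.77/0.8', '0.64/0.8', '0.52/0.9', '0.40/1.1', '0.32/1.4', '0.32/1.9', '0.33/2.4', '0.45/2.7']
-0.028 -0.03 0.2 ['0.74/0.6', '0.61/0.6', '0.47/0.6', '0.33/0.7', '0.22/1.0', '--', '0.21/2.5', '0.33/2.9']
-0.028 -0.03 0.25 ['0.81/0.4', '0.67/0.4', '0.53/0.3', '0.39/0.2', '0.25/0.1', '--', '--', '0.24/3.8']
-0.028 -0.06 0.3 ['0.86/0.1', '0.74/-0.0', '0.63/-0.2', '0.54/-0.4', '0.46/-0.7', '--', '--', '--']
```

Elbow-out configurations give 20–50° of lean with margin on joint 6. Now I'll check the transit path and the clearance to the blue lid.

```bash
cat >> plan.py <<'E'
def wp(y):
    return [(-.03,y,.25,20),(.005,y,.17,35),(.028,y,.115,47),(.031,y,.100,48),(.013,y,.0785,48),(-.018,y,.0615,44),(-.08,y,.0705,30),(-.106,y,.080,25),(-.106,y,.15,20),(-.06,y,.25,20)]
def solve(y,seed=np.array([.9,.4,-1.1,2.0,.5,.8,.9])):
    q=seed;out=[]
    for w in wp(y):
        p,R=tcp(w[:3],np.radians(w[3]));q,e1,e2=ikn(p,R,q); assert max(e1*10,e2)<.005,(w,e1,e2); out.append(q)
    return out
E
python3 - <<'E'
from plan import *
from rig import robot
T=robot.camera_info("top")
for uv,z in (((219,187),.05),((215,160),.15),((133,150),.15),((133,150),.2)): print("lid",atz(T,uv,z).round(3))
q0=robot.get_state()["qpos"]
for y in (.0375,-.028):
    Q=solve(y); print(y); print(np.round(Q,2))
    for k in np.linspace(0,1,9):
        p,R,pts=fk(q0+k*(Q[0]-q0),X,True); tip=p+R@[0,0,.019]
        print("tip",tip.round(3),"tilt",np.degrees(np.arccos(-R[2,2])).round(),"elb",pts[2].round(2),"wr",pts[4].round(2))
    print("elbow in scoop",[fk(q,X,True)[2][2].round(2).tolist() for q in Q[3:8:2]],[fk(q,X,True)[2][4].round(2).tolist() for q in Q[3:8:2]])
E
```

```text
lid [0.606 0.152 0.05 ]
lid [0.648 0.153 0.15 ]
lid [0.669 0.347 0.15 ]
lid [0.654 0.333 0.2  ]
0.0375
[[ 0.82  0.29 -1.13  1.9   0.41  0.8   1.24]
 [ 0.79  0.4  -1.1   2.12  1.14  0.4   0.58]
 [ 0.8   0.68 -1.15  2.25  2.2   0.59 -0.3 ]
 [ 0.78  0.72 -1.12  2.25  2.3   0.63 -0.36]
 [ 0.79  0.78 -1.12  2.3   2.37  0.69 -0.4 ]
 [ 0.79  0.76 -1.12  2.33  2.3   0.66 -0.36]
 [ 0.82  0.55 -1.13  2.31  1.59  0.47  0.16]
 [ 0.83  0.47 -1.13  2.29  1.23  0.45  0.47]
 [ 0.88  0.29 -1.15  2.17  0.55  0.55  1.09]
 [ 0.88  0.19 -1.13  1.97  0.28  0.76  1.34]]
tip [0.599 0.026 0.289] tilt 0.0 elb [0.15 0.06 0.76] wr [0.6  0.03 0.62]
tip [0.595 0.017 0.261] tilt 1.0 elb [0.16 0.04 0.76] wr [0.6  0.02 0.59]
tip [0.591 0.013 0.239] tilt 1.0 elb [0.16 0.01 0.76] wr [0.59 0.02 0.57]
tip [0.588 0.013 0.225] tilt 2.0 elb [ 0.16 -0.02  0.77] wr [0.58 0.02 0.56]
tip [0.587 0.017 0.218] tilt 4.0 elb [ 0.15 -0.05  0.77] wr [0.56 0.02 0.55]
tip [0.587 0.024 0.217] tilt 7.0 elb [ 0.14 -0.07  0.77] wr [0.55 0.02 0.55]
tip [0.588 0.034 0.223] tilt 11.0 elb [ 0.13 -0.09  0.77] wr [0.53 0.03 0.55]
tip [0.59  0.04
[... 908 characters left out ...]
238] tilt 0.0 elb [0.16 0.   0.76] wr [ 0.59 -0.    0.57]
tip [ 0.591 -0.01   0.222] tilt 1.0 elb [ 0.16 -0.03  0.76] wr [ 0.58 -0.01  0.56]
tip [ 0.591 -0.014  0.214] tilt 4.0 elb [ 0.15 -0.06  0.76] wr [ 0.57 -0.02  0.55]
tip [ 0.592 -0.015  0.214] tilt 7.0 elb [ 0.14 -0.08  0.76] wr [ 0.55 -0.02  0.55]
tip [ 0.594 -0.013  0.22 ] tilt 11.0 elb [ 0.12 -0.11  0.76] wr [ 0.53 -0.02  0.55]
tip [ 0.598 -0.009  0.233] tilt 15.0 elb [ 0.1  -0.12  0.76] wr [ 0.51 -0.02  0.56]
tip [ 0.602 -0.003  0.253] tilt 20.0 elb [ 0.08 -0.14  0.76] wr [ 0.49 -0.02  0.57]
elbow in scoop [[0.19, -0.29, 0.65], [0.19, -0.3, 0.64], [0.12, -0.22, 0.73]] [[0.41, -0.03, 0.33], [0.38, -0.04, 0.31], [0.39, -0.04, 0.39]]
```

The transit keeps the tip above 0.21 m, and the body clears the lid by about 50 mm. I'll go behind nut_1 with a small finger gap, which gives two contact points.

```bash
cat >> plan.py <<'E'
def st(robot,m,r=None):
    s=robot.get_state(); C=s["ee_pos"]+s["tool_rot"]@[.008,0,.019]; C=pose([0,0,-RK[2]],C-np.r_[RK[:2],0])[0]
    print(m,r,round(s["time"],2),"corner",(C*1000).round(1),"F",s["force"].round(1),"q",s["qpos"].round(2))
def lin(robot,x,y,z,t,v,th=None):
    p,R=tcp((x,y,z),np.radians(t)); return robot.move_linear(p,velocity=v,frame=R,threshold=th)
E
python3 - <<'E'
from plan import *
from rig import robot
y=.0375; Q=solve(y)
robot.gripper_to(.008)
robot.goto_joints(Q[0]); st(robot,"H")
robot.goto_joints(Q[1]); st(robot,"1")
robot.goto_joints(Q[2]); st(robot,"2")
st(robot,"3",lin(robot,.031,y,.100,49,.1,6))
st(robot,"4",lin(robot,.0145,y,.0785,49,.06,5))
snap(robot,"wrist","w3")
snap(robot,"scene","s3",(180,110,380,260),4)
E
```

```text
H None 12.62 corner [-30.   37.3 249.9] F [-0.1 -0.7  0.7] q [ 0.82  0.29 -1.13  1.9   0.41  0.8   1.24]
1 None 13.38 corner [  5.4  37.3 170.5] F [ 0.2  0.3 -0.4] q [ 0.79  0.4  -1.1   2.12  1.13  0.4   0.58]
2 None 14.42 corner [ 28.5  37.  115.6] F [ 0.1 -0.5  0.1] q [ 0.8   0.68 -1.15  2.24  2.2   0.59 -0.29]
3 True 14.67 corner [31.5 36.4 99.2] F [ 0.1 -0.2  0.5] q [ 0.8   0.76 -1.15  2.26  2.33  0.67 -0.36]
4 False 15.27 corner [14.5 37.6 78.4] F [ 0.1  0.1 -0.1] q [ 0.8   0.81 -1.15  2.3   2.4   0.73 -0.39]
```

View pics/w3.png

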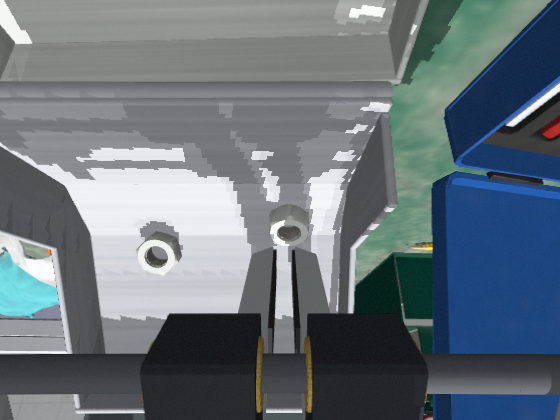

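View pics/s3.png

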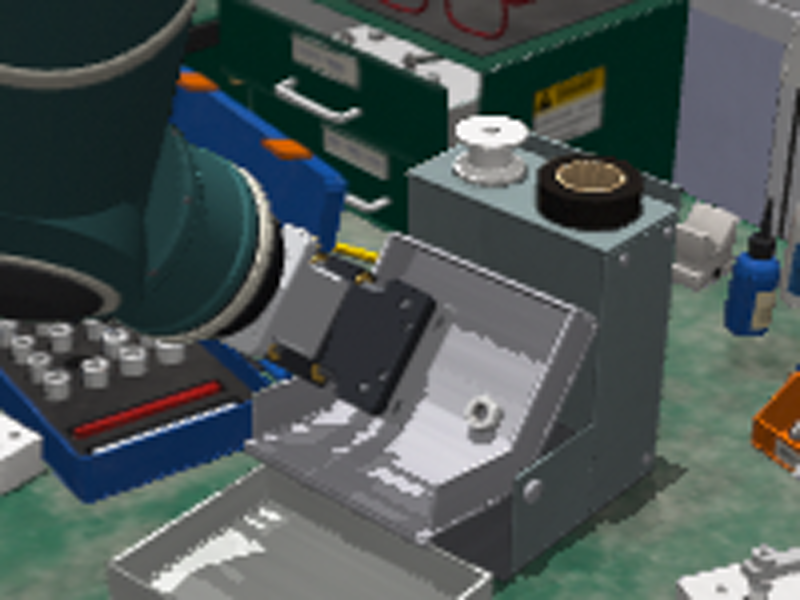

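The fingers sit directly behind nut_1, which is at (290,228) against a finger centre at 284, so I'll shift +2 mm in y. Now the scoop over the lip.

```bash
python3 - <<'E'
from plan import *
from rig import robot
y=.0395
st(robot,"5",lin(robot,.009,y,.0730,48,.05,12))
st(robot,"6",lin(robot,-.019,y,.0610,44,.05,12))
snap(robot,"wrist","w4")
E
```

```text
5 False 15.67 corner [ 8.9 39.7 73. ] F [ 0.2 -0.4  0.4] q [ 0.79  0.81 -1.14  2.31  2.38  0.72 -0.39]
6 True 16.19 corner [-15.3  39.4  63.3] F [ 0.6 -0.5  4.4] q [ 0.8   0.77 -1.13  2.33  2.3   0.68 -0.36]
```

View pics/w4.png

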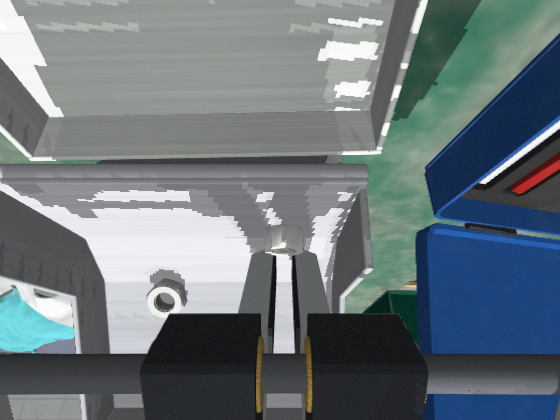

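```bash
python3 - <<'E'
import cv2
a=cv2.imread("pics/w4_full.png")[180:320,200:360]
cv2.imwrite("pics/w4c.png",cv2.resize(a,None,fx=4.2,fy=4.2,interpolation=cv2.INTER_CUBIC))
E
```

```text
(no output)
```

View pics/w4c.png

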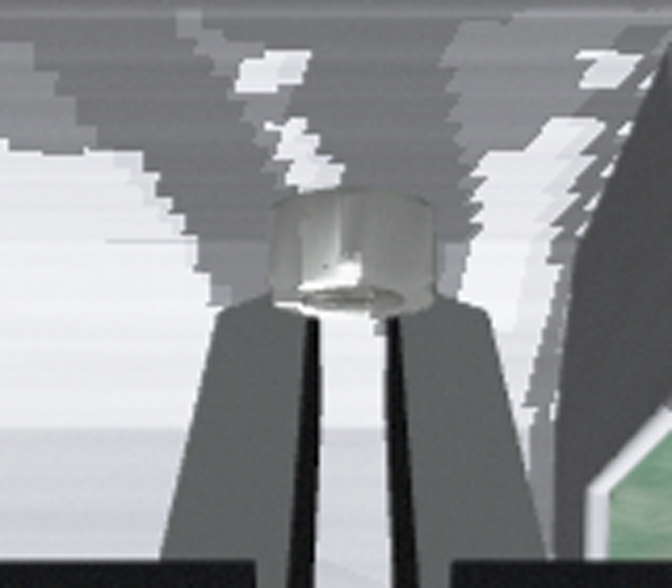

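nut_1 has tipped up on edge at (284,240), against the fingers, with its lower edge slightly wedged under the tips. I'll raise the tips a few millimetres and keep pushing it down the chute with less lean.

```bash
python3 - <<'E'
from plan import *
from rig import robot
y=.0395
st(robot,"7",lin(robot,-.014,y,.0665,44,.05,12))
st(robot,"8",lin(robot,-.040,y,.0665,40,.05,12))
snap(robot,"wrist","w5",(180,130,380,320),4)
E
```

```text
7 False 16.49 corner [-14.2  39.3  66.6] F [ 0.3  1.3 -0.5] q [ 0.79  0.75 -1.13  2.32  2.27  0.66 -0.35]
8 False 17.13 corner [-39.   39.5  67.5] F [3.  1.2 9.9] q [ 0.8   0.67 -1.12  2.34  2.14  0.58 -0.28]
```

View pics/w5.png

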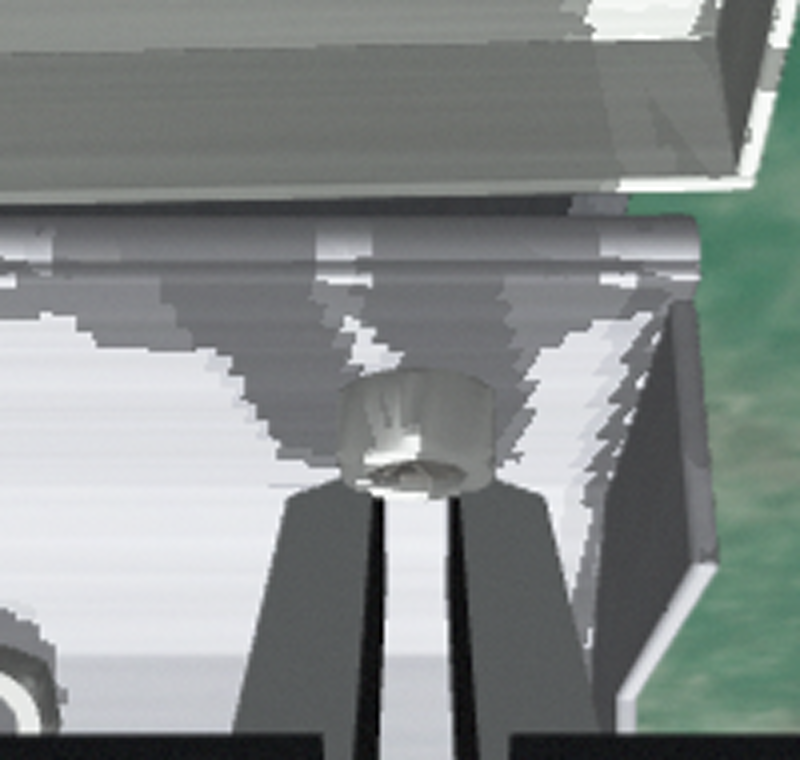

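```bash
python3 - <<'E'
from geo import *
import pickle
for n,f,o in (("w5",4,(180,130)),("w3",1,(0,0))):
    W=pickle.load(open(f"pics/{n}.pkl","rb"))
    for P in ((-.0841,.068,.0674),(-.0841,0.03,.0674),(-.0198,.05,.0579),(.0124,.05,.0707),(-.039,.0395,.0675),(-.05,.0395,.0625),(-.05,.0395,.0725)):
        print(n,P,((proj(W,pose(RK,P))[0]-o+.4)*f).round(0))
E
```

```text
w5 (-0.0841, 0.068, 0.0674) [709. 273.]
w5 (-0.0841, 0.03, 0.0674) [344. 274.]
w5 (-0.0198, 0.05, 0.0579) [503. 482.]
w5 (0.0124, 0.05, 0.0707) [496. 651.]
w5 (-0.039, 0.0395, 0.0675) [432. 478.]
w5 (-0.05, 0.0395, 0.0625) [432. 401.]
w5 (-0.05, 0.0395, 0.0725) [432. 472.]
w3 (-0.0841, 0.068, 0.0674) [396. 101.]
w3 (-0.0841, 0.03, 0.0674) [264. 101.]
w3 (-0.0198, 0.05, 0.0579) [315. 182.]
w3 (0.0124, 0.05, 0.0707) [312. 234.]
w3 (-0.039, 0.0395, 0.0675) [294. 180.]
w3 (-0.05, 0.0395, 0.0625) [294. 154.]
w3 (-0.05, 0.0395, 0.0725) [294. 177.]
```

The bin is still open; its lip is where predicted. The up-force and the nut's tilt suggest the tips ride on nut_1's rear edge. I'll back off, get fully behind it with less lean, and push again.

```bash
python3 - <<'E'
from plan import *
from rig import robot
y=.0395
lin(robot,-.036,y,.078,38,.1); 
st(robot,"a",lin(robot,-.022,y,.074,32,.1,10))
st(robot,"b",lin(robot,-.022,y,.0615,30,.06,4))
snap(robot,"wrist","w6",(180,130,380,320),4)
E
```

```text
a False 17.97 corner [-23.   39.6  73. ] F [-0.4 -0.  -0.3] q [ 0.65  0.55 -0.96  2.2   1.6   0.41  0.15]
b False 18.32 corner [-22.6  39.5  61. ] F [-0.1  0.   0.2] q [ 0.63  0.58 -0.95  2.18  1.54  0.43  0.22]
```

View pics/w6.png

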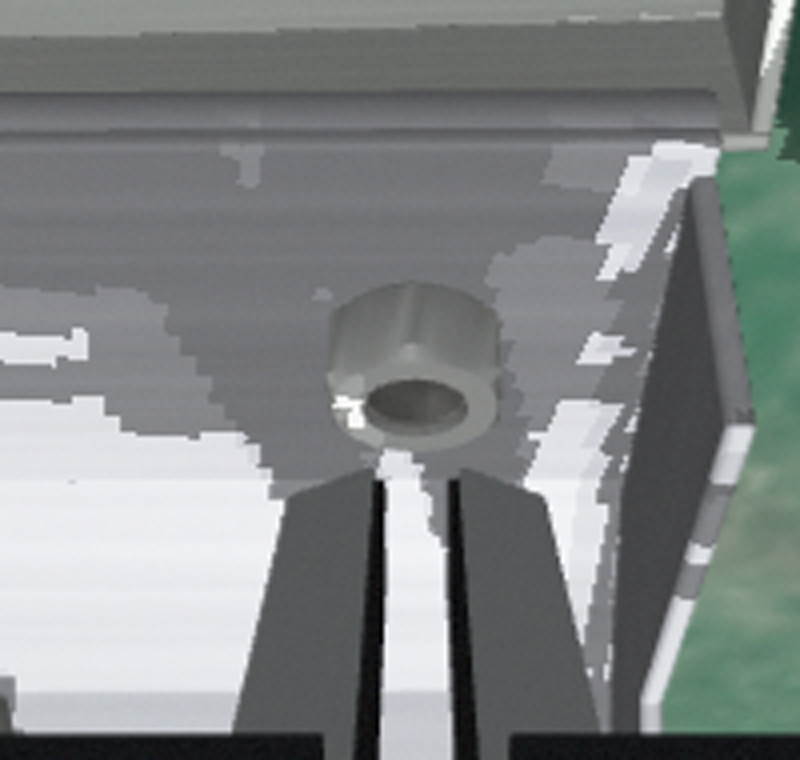

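Now the nut lies flat on the chute in the crop at (413,370), with the fingers just behind it and centred. I'll push it over the lip.

```bash
python3 - <<'E'
from plan import *
from rig import robot
y=.0395
st(robot,"c",lin(robot,-.06,y,.0667,28,.06,12))
st(robot,"d",lin(robot,-.080,y,.0700,26,.06,12))
snap(robot,"wrist","w7",(180,130,380,320),2)
st(robot,"e",lin(robot,-.106,y,.077,24,.06,12))
snap(robot,"wrist","w8")
E
```

```text
c False 19.15 corner [-59.8  39.4  66.8] F [ 0.7 -0.2  1.3] q [ 0.68  0.52 -0.99  2.24  1.43  0.41  0.3 ]
d False 19.62 corner [-79.7  39.4  70. ] F [0.4 0.9 0.1] q [ 0.73  0.49 -1.03  2.26  1.31  0.43  0.4 ]
e False 20.26 corner [-105.7   39.4   77. ] F [-0.2 -0.6 -0.8] q [ 0.8   0.46 -1.1   2.28  1.19  0.45  0.51]
```

View pics/w7.png

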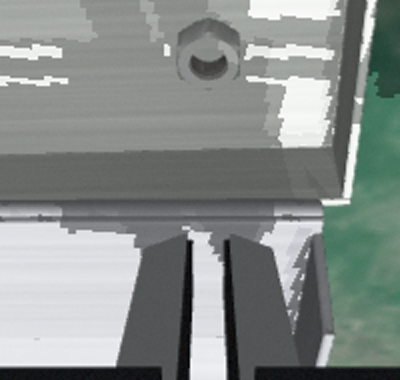

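View pics/w8.png

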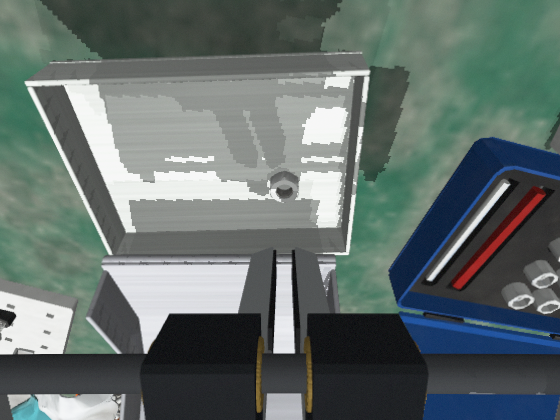

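nut_1 dropped into the tray at (284,185) with contact forces around 1 N. Now nut_2, staying flush with the floor behind it and reducing the lean on the bevel.

```bash
python3 - <<'E'
from plan import *
from rig import robot
lin(robot,-.10,.03,.15,22,.2)
y=-.0265; Q=solve(y)
q0=robot.get_state()["qpos"]
print(np.array([fk(q0+k*(Q[0]-q0),X)[0] for k in np.linspace(0,1,6)]).round(3))
robot.goto_joints(Q[0]); robot.goto_joints(Q[1]); robot.goto_joints(Q[2]); st(robot,"2")
st(robot,"3",lin(robot,.037,y,.107,50,.1,8))
snap(robot,"wrist","w9")
E
```

```text
[[ 0.516  0.042  0.17 ]
 [ 0.535  0.031  0.188]
 [ 0.552  0.021  0.207]
 [ 0.568  0.012  0.227]
 [ 0.582  0.004  0.248]
 [ 0.595 -0.002  0.271]]
2 None 23.34 corner [ 28.4 -27.  115.6] F [0.5 0.5 0.7] q [ 0.96  0.71 -1.17  2.22  2.22  0.5  -0.18]
3 False 23.61 corner [ 36.6 -26.4 106.4] F [-1.   0.4  0.3] q [ 0.97  0.8  -1.19  2.23  2.36  0.58 -0.24]
```

View pics/w9.png

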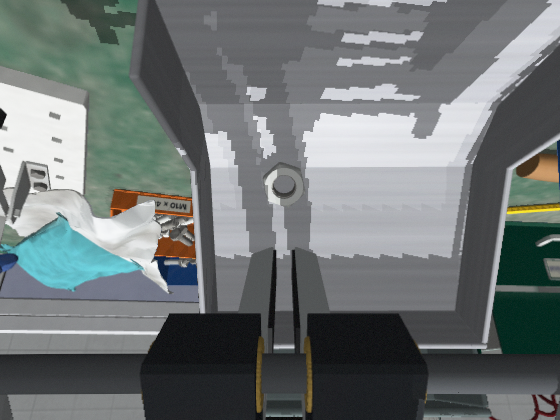

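nut_2 at (284,182) is centred ahead of the fingers. I'll slide down along the floor to it.

```bash
python3 - <<'E'
from plan import *
from rig import robot
y=-.0265
st(robot,"4",lin(robot,.015,y,.079,49,.06,6))
st(robot,"5",lin(robot,.008,y,.0725,38,.05,8))
snap(robot,"wrist","w10",(180,130,380,320),2)
st(robot,"6",lin(robot,-.006,y,.0667,27,.05,8))
snap(robot,"wrist","w11",(180,130,380,320),2)
E
```

```text
4 False 24.4 corner [ 15.2 -26.4  79.1] F [ 0.3 -0.7  0.2] q [ 0.98  0.86 -1.18  2.28  2.42  0.63 -0.26]
5 False 25.04 corner [  8.  -26.3  72.7] F [-0.5  0.2  0.6] q [ 0.81  0.64 -0.98  2.19  1.95  0.38 -0.  ]
6 False 26.03 corner [ -6.3 -26.6  66.2] F [ 0.6 -0.2  0.2] q [ 0.72  0.59 -0.91  2.09  1.19  0.4   0.68]
```

View pics/w10.png

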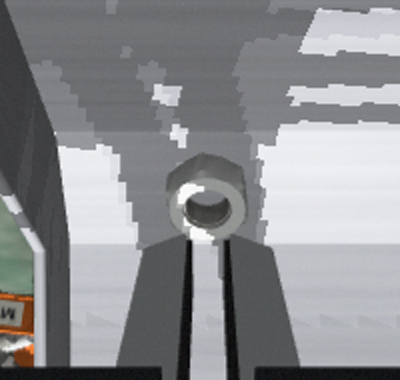

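View pics/w11.png

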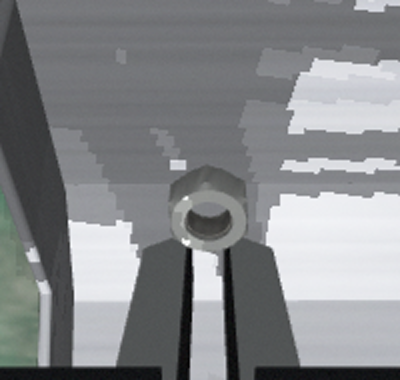

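nut_2 is ahead of the fingers and moving with them with almost no force. I'll continue through the valley and up the chute.

```bash
python3 - <<'E'
from plan import *
from rig import robot
y=-.0265
r=lin(robot,-.022,y,.0612,24,.05,8); st(robot,"7",r)
snap(robot,"wrist","w12",(180,130,380,320),2)
if not r:
    r=lin(robot,-.05,y,.0653,24,.06,8); st(robot,"8",r)
snap(robot,"wrist","w13",(180,130,380,320),2)
E
```

```text
7 True 26.4 corner [-18.8 -26.3  62.6] F [1.1 0.2 3.6] q [ 0.74  0.6  -0.94  2.08  1.13  0.45  0.74]
```

View pics/w12.png

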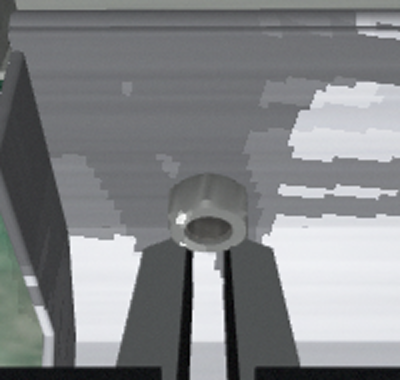

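View pics/w13.png

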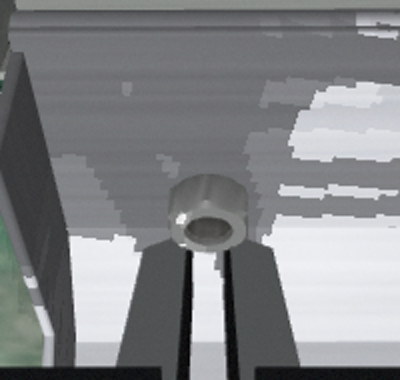

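```bash
python3 - <<'E'
from plan import *
from rig import robot
y=-.0265
lin(robot,-.015,y,.074,26,.1)
st(robot,"a",lin(robot,-.006,y,.0675,27,.08,8))
snap(robot,"wrist","w14",(180,130,380,320),3)
E
```

```text
a False 27.06 corner [ -6.4 -26.3  67.1] F [0.3 1.1 0.3] q [ 0.72  0.59 -0.91  2.09  1.18  0.4   0.69]
```

View pics/w14.png

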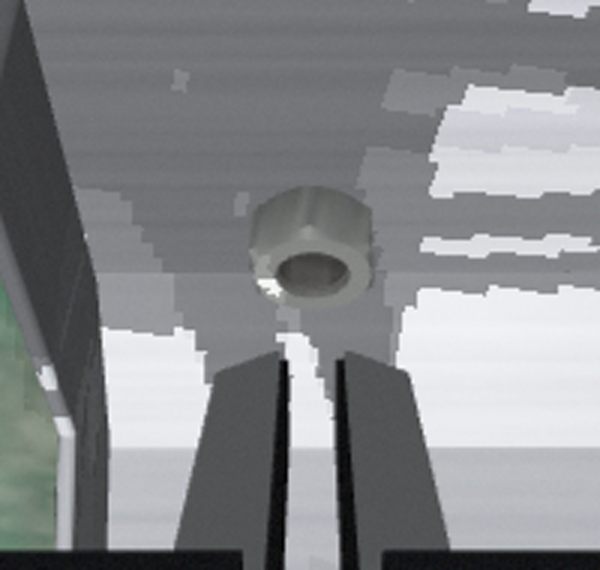

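nut_2 now sits flat at the foot of the chute, in the crop at (312,245), centred. I'll push again, lower and with the fingers square to it.

```bash
python3 - <<'E'
from plan import *
from rig import robot
y=-.0265
st(robot,"a",lin(robot,-.012,y,.0637,23,.06,8))
r=lin(robot,-.022,y,.0609,22,.04,10); st(robot,"b",r)
if not r:
    r=lin(robot,-.05,y,.0652,22,.06,10); st(robot,"c",r)
snap(robot,"wrist","w15",(180,130,380,320),3)
E
```

```text
a False 27.36 corner [-11.5 -26.4  63.9] F [ 0.1  0.5 -0.2] q [ 0.75  0.63 -0.96  2.05  1.08  0.5   0.8 ]
b False 27.76 corner [-22.  -26.5  61.2] F [2.1 0.5 2.4] q [ 0.75  0.62 -0.97  2.06  1.06  0.52  0.81]
c False 28.38 corner [-50.5 -26.8  65. ] F [0.  0.2 0.2] q [ 0.8   0.58 -0.99  2.12  1.05  0.49  0.81]
```

View pics/w15.png

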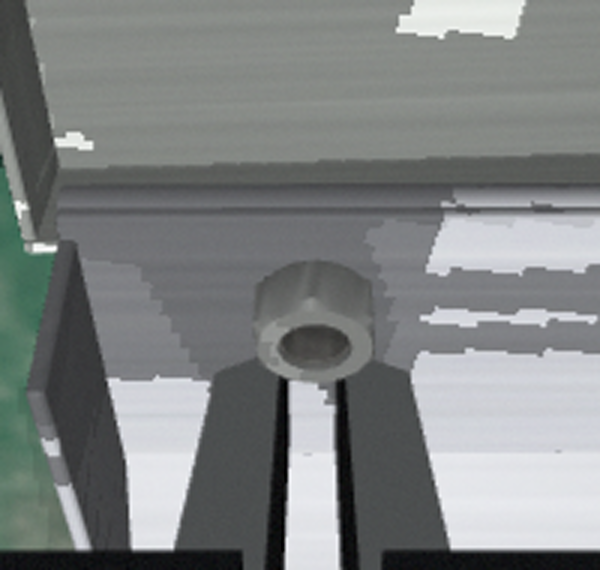

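It is being pushed flat up the chute at (313,320), centred. Now over the lip.

```bash
python3 - <<'E'
from plan import *
from rig import robot
y=-.0265
r=lin(robot,-.080,y,.0700,23,.06,12); st(robot,"d",r)
if not r:
    r=lin(robot,-.106,y,.077,23,.06,12); st(robot,"e",r)
    lin(robot,-.12,y,.15,20,.2)
    p=robot.get_state()["ee_pos"]
    robot.move_ptp([.50,-.02,.36],ori(0)); 
snap(robot,"wrist","w16"); snap(robot,"scene","s16",(180,110,380,260),4)
st(robot,"f")
E
```

```text
d False 29.09 corner [-79.8 -26.8  70.2] F [0.2 0.3 0.6] q [ 0.85  0.51 -1.01  2.2   1.05  0.43  0.79]
e False 29.69 corner [-105.9  -26.8   77.2] F [0.9 0.3 0.3] q [ 0.92  0.47 -1.06  2.25  1.01  0.41  0.82]
f None 31.25 corner [-134.1  -29.8  339.5] F [ 0.3  0.8 -0.8] q [ 0.99  0.22 -1.16  1.7   0.21  1.35  1.51]
```

View pics/w16.png

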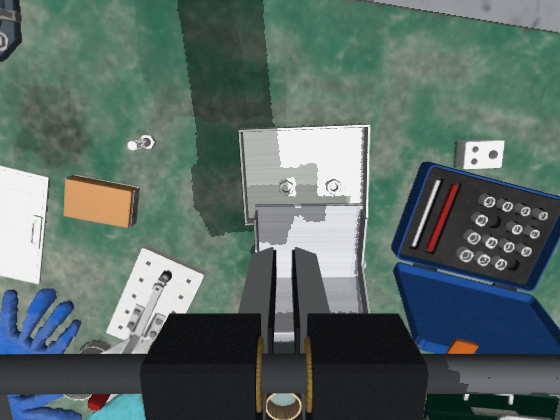

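View pics/s16.png

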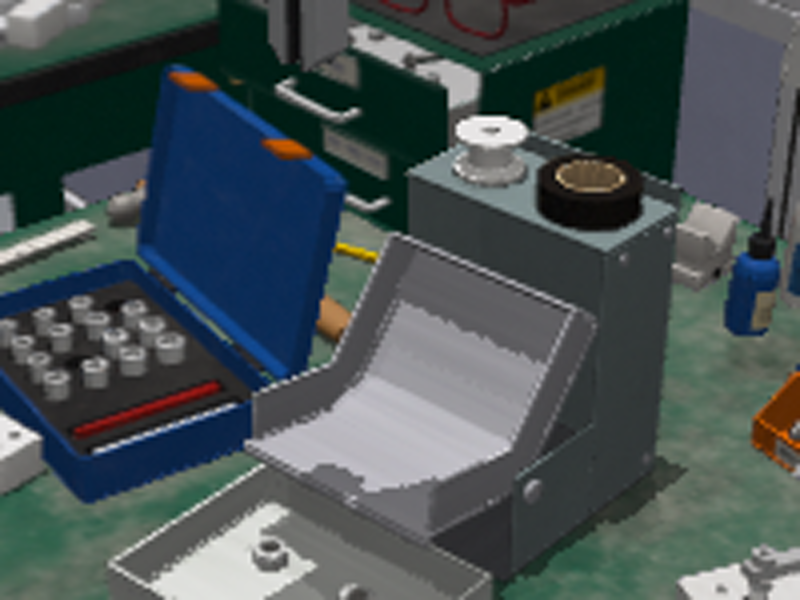

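Both nuts are in the tray at (287,187) and (333,186) in the wrist view. The bin is empty and open, the tray corners sit at the same pixels as before, and the bolt and blocks are undisturbed. I'm handing in.

```bash
python3 - <<'E'
from rig import robot
s=robot.get_state();print(s["time"],s["force"].round(1))
print(robot.sign_off())
E
```

```text
31.25 [ 0.3  0.8 -0.8]
the job is handed in; nothing more can be done
None
```

The bin is fully open at its stop and both nuts are in the tray. I handed the job in at 31.3 s with the arm clear of everything.

- **Opening:** I swung the bin forward with closed fingertips behind its lip. The force rose to about 22 N when it met the stop, and both nuts were still in it.
- **Scooping:** I leaned the tool back and pushed the nuts out over the lip one at a time. Both times, in the valley at the foot of the chute, the fingertips rode up on the nut's rear edge and the move stopped at its force limit (12 N for the first nut, 8 N for the second). I backed off, set the tips down flat behind the nut and finished the push at about 3 N or less.
- **Last checks:** The final wrist and scene pictures show both nuts in the tray, the bin empty and open, and the tray, bolt and blocks where they were. I compared the tray by its corner pixels only, without measuring its pose again.
- **One disagreement:** I measured the tray as turned about 2° more than the rack. This was already so before I touched anything.

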